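# Run a fingertip along the tablet organiser to shut its lids

## Task

The inpatients' tablets are laid out, but the five lids of the grey tablet organiser still stand open. Run your fingertips lightly along the top of the row, from the end with the orange lid to the other end, so that the lids fold fully shut one after another in that order. Only touch the lids: do not lift the organiser, shove it out of its place or lean hard on it, leave everything around it alone, and take the hand away at the end.

Things in the scene. Friction and masses are not known exactly. Their poses are not given: they have to be found in the camera images.
- organiser: loose grey tablet organiser on grippy rubber feet, about 0.8 kg, 50 mm wide (its x), 252 mm long (its y), 35 mm high; a row of five 40 mm compartments along its y with a flat ledge 26 mm long at either end. Origin: centre of its underside, x across the row, y along the row towards the orange-lid end, z up. It is symmetrical across its width.
- row_start (a point): centre of the top of the ledge beside the orange lid, 35 mm above the worktop; this top is level with the tops of the shut lids. Axes as the organiser's.
- row_end (a point): centre of the top of the ledge at the other end of the row, 226 mm from row_start, same height.
- lid_1 (a joint): opening angle of lid 1 of 5, counted from the orange end (orange), 46 mm across the row, 36 mm long, 3 mm thick: 0 shut and flush with the ledges, pi/2 upright, 1.9 at most. It hinges about the organiser's x at its edge nearer row_start, 14.5 mm from row_start towards row_end and 1.5 mm below the ledge tops, so pushing it from row_start towards row_end folds it shut. The hinge is stiff enough (0.005 N m) that the lid stays at whatever angle it is left.
- lid_2 (a joint): opening angle of lid 2 of 5, counted from the orange end (blue), 46 mm across the row, 36 mm long, 3 mm thick: 0 shut and flush with the ledges, pi/2 upright, 1.9 at most. It hinges about the organiser's x at its edge nearer row_start, 54.5 mm from row_start towards row_end and 1.5 mm below the ledge tops, so pushing it from row_start towards row_end folds it shut. The hinge is stiff enough (0.005 N m) that the lid stays at whatever angle it is left.
- lid_3 (a joint): opening angle of lid 3 of 5, counted from the orange end (blue), 46 mm across the row, 36 mm long, 3 mm thick: 0 shut and flush with the ledges, pi/2 upright, 1.9 at most. It hinges about the organiser's x at its edge nearer row_start, 94.5 mm from row_start towards row_end and 1.5 mm below the ledge tops, so pushing it from row_start towards row_end folds it shut. The hinge is stiff enough (0.005 N m) that the lid stays at whatever angle it is left.
- lid_4 (a joint): opening angle of lid 4 of 5, counted from the orange end (blue), 46 mm across the row, 36 mm long, 3 mm thick: 0 shut and flush with the ledges, pi/2 upright, 1.9 at most. It hinges about the organiser's x at its edge nearer row_start, 134.5 mm from row_start towards row_end and 1.5 mm below the ledge tops, so pushing it from row_start towards row_end folds it shut. The hinge is stiff enough (0.005 N m) that the lid stays at whatever angle it is left.
- lid_5 (a joint): opening angle of lid 5 of 5, counted from the orange end (blue), 46 mm across the row, 36 mm long, 3 mm thick: 0 shut and flush with the ledges, pi/2 upright, 1.9 at most. It hinges about the organiser's x at its edge nearer row_start, 174.5 mm from row_start towards row_end and 1.5 mm below the ledge tops, so pushing it from row_start towards row_end folds it shut. The hinge is stiff enough (0.005 N m) that the lid stays at whatever angle it is left.
- vial_a: small injection vial, clear glass with a pink cap, 25 mm wide, 52 mm tall; loose bystander; origin: centre of its underside.
- vial_b: small injection vial, clear glass with a grey cap, 25 mm wide, 50 mm tall; loose bystander; origin: centre of its underside.
- vial_c: brown injection vial with a blue cap, 32 mm wide, 62 mm tall; loose bystander; origin: centre of its underside.
- syringe_5: syringe with a pink needle sheath lying flat, 159 mm long, 17 mm high, its length along its own y; loose bystander; origin: centre of its underside.
- forceps_a: steel thumb forceps lying flat, 140 mm long, 11 mm high, its length along its own y; loose bystander; origin: centre of its underside.
- amber_bottle: brown bottle with a white cap, 45 mm wide, 93 mm tall; loose bystander; origin: centre of its underside.
- carton_suture: small white and teal carton, 55x110x30 mm; loose bystander; origin: centre of its underside.

How it is judged:
By the outcome, as a careful person would: the job done as asked, in the order asked, and still so for the second after the job is handed in, with the robot touching nothing.
It also fails if it takes over 42 s, if anything falls off the work surface, if the arm or the gripper's body presses on something with over 40 N, if the wrist force passes 120 N, or if a joint passes its speed limit or range.

## Robot

A 7-joint arm with a two-finger parallel gripper is mounted at the origin on a cart in front of the work surface, level with it; the furniture and walls round the work are solid. World frame = base frame: x ahead of the robot, y to its left, z up, the work surface at z = 0. Lengths are in m, angles in degrees, forces in N, time in s.
With the tool pointing down it reaches from about 0.425 to 0.875 m from the base axis. Payload 4.7 kg.
Tool frame: the origin (TCP) lies at the very end of the fingers, on their centre line; the grasp point (between the pads) lies 19 mm behind it; z points along the fingers, y is the direction in which the jaws open and shut (so a half turn about z gives the same grasp; the last joint's range is limited). The gripper opens to 87 mm and grips with 3 to 60 N. Pads are 19 mm wide; open, the fingers measure 117 mm over their backs; the gripper's body (75 mm by 190 mm) begins 51 mm behind the grasp point.
Start: joints at [-68.978, 18.392, -4.016, 83.108, 1.295, 78.541, -3.26], TCP at [0.225, 0.61, 0.184] pointing down, gripper open.
Joint ranges: [-163.93, 163.93], [-17.29, 119.83], [-79.2, 71.16], [3.27, 140.29], [-89.18, 269.18], [5.43, 117.66], [-154.24, 154.24]. Speed limits (degrees/s): [147.25, 147.25, 180, 180, 180, 180, 180].

## Interface

Orientations are given as [roll, pitch, yaw] about the fixed x, y, z axes, in that order (R = Rz(yaw) Ry(pitch) Rx(roll)).
In Python, from bench import manip gives the robot as it stands. Calls block until the motion is done:
- manip.reach(position, orientation): joint-space move of the TCP to a pose.
- manip.move_straight(position, orientation=None, max_speed=0.15): straight line of the TCP; orientation=None keeps the orientation; max_speed is the mean speed in m/s.
- manip.move_j(angles): joint-space move.
- manip.set_gripper(opening, newtons=None): finger opening in m; newtons is the grip in N (None keeps the last); returns when the fingers have stopped.
- manip.sleep(seconds).
- manip.inverse_kinematics(position, orientation): joint angles nearest the present ones, or None.
- manip.snapshot(name): name is "scene" or "top" or "wrist"; returns the picture (384x512x3 uint8, red, green, blue); there is no depth.
- manip.calibration(name): a dict with "camera_matrix" (3x3 intrinsics, pixels), "k1" (the pictures are not rectified: a ray, as slopes to the right and down, at radius r is drawn at 1 + k1 r^2 times it, then the intrinsics apply), "world_from_camera" (4x4, takes a point from camera to world coordinates); the wrist camera has in their place "tool_from_camera" (4x4, takes a point from camera to tool coordinates, whose origin is the TCP and whose axes are the flange's). Camera axes: x right, y up, looking along -z (the intrinsics and any distortion apply to the point x, -y, -z); pixel columns grow to the right and rows downward; lengths in m; the calibration is good to about 2 mm. A picture is of the moment at which its call begins: read the wrist's pose just before it. calibration takes no time and is no camera call.
A pose or a line that the arm cannot do raises manip.Unreachable and nothing moves.
- manip.finish_job(): hands the job in, once; it reports no verdict.
Trained networks look in the newest picture that a camera, given by its name, has taken for a name from the list of things; names that differ only in an ending like _2 or _b are one class to them, and where a whole thing is asked for, a point or a joint stands for the part that bears it (a point fixed in the world has none). Each returns a list of dicts, best first, with "conf" (0 to 1); they miss things now and then, are a little off and sometimes report something else, mostly with a low value. They report only what shows in the picture. A call takes as long as a camera call.
- manip.spot_in(camera, thing): "location" ([column, row] in pixels, amid what is visible of it).
- manip.trace(camera, thing): "region" (384x512 bool, what is visible of it) and "location" ([column, row] in pixels, amid what is visible of it).
Readings, each from a call of its own:
- manip.get_time_s(): time.
- manip.get_joint_positions(): joint angles.
- manip.get_qd(): joint speeds.
- manip.get_tau(): joint torques, N m.
- manip.get_ee_pos(): TCP position.
- manip.get_tool_rot(): TCP orientation.
- manip.get_force(): force on the tool from outside, world axes, zero at the start.
- manip.get_ft_torque(): the same for the moment, N m.
- manip.get_width(): finger opening in m.
Only numpy, scipy, OpenCV 4.12 (cv2) and the standard library are available. Lean on these libraries where they do the work, as an engineer would, in place of code of your own. Each camera call takes 0.05 s, during which the arm holds its last target. There are 200 camera calls.

## Working session

There is one attempt and no reset: what is moved stays moved. The work goes in short steps, each a Python script; the robot and the scene stay as the last script left them, time stands still between calls to the robot, and variables do not carry over. Pictures are saved under pics/ and viewed, about 8 in all and at most 12, crops included, and the job is handed in when it is done.

```bash
mkdir -p pics; ls
cat > h.py <<'E'
import numpy as np, cv2
from bench import manip
def save(n,img): cv2.imwrite(f'pics/{n}.png',cv2.cvtColor(img,cv2.COLOR_RGB2BGR))
def cam(name):
    c=manip.calibration(name); return np.array(c['camera_matrix']),c['k1'],np.array(c['world_from_camera'])
def proj(name,P):
    K,k,T=cam(name); p=(np.linalg.inv(T)@np.c_[np.atleast_2d(P),np.ones(len(np.atleast_2d(P)))].T)[:3]
    s=np.array([p[0]/-p[2],-p[1]/-p[2]]); s=s*(1+k*(s**2).sum(0)); return (K@np.vstack([s,np.ones(s.shape[1])]))[:2].T
def ray(name,uv,z):
    K,k,T=cam(name); d=np.linalg.inv(K)@[uv[0],uv[1],1]; s0=d[:2]; s=s0
    for _ in range(20): s=s0/(1+k*(s@s))
    d=T[:3,:3]@[s[0],-s[1],-1]; o=T[:3,3]; return o+d*(z-o[2])/d[2]
E
python3 - <<'E'
from h import *
a=manip.snapshot('top'); b=manip.snapshot('scene')
save('top',a); save('scene',b)
for n in ['organiser','lid_1','lid_2','row_start','vial_a','vial_c','syringe_5','forceps_a','amber_bottle','carton_suture']:
    for r in manip.spot_in('top',n)[:5]: print(n,np.round(r['location']),round(r['conf'],2),np.round(ray('top',r['location'],.03),3))
m=manip.trace('top','organiser')
for r in m[:2]:
    bx=cv2.minAreaRect(np.argwhere(r['region'])[:,::-1].astype(np.float32)); print(r['conf'],bx); print(np.round([ray('top',p,.035) for p in cv2.boxPoints(bx)],3))
print(manip.get_time_s(),manip.get_tool_rot(),manip.calibration('top')['world_from_camera'])
E
```

```text
pics
organiser [267. 202.] 0.59 [ 0.561 -0.054  0.03 ]
lid_1 [255. 203.] 0.58 [ 0.557 -0.013  0.03 ]
lid_1 [265. 199.] 0.56 [ 0.571 -0.044  0.03 ]
lid_1 [245. 205.] 0.55 [0.548 0.022 0.03 ]
lid_2 [255. 203.] 0.58 [ 0.557 -0.013  0.03 ]
lid_2 [265. 199.] 0.56 [ 0.571 -0.044  0.03 ]
lid_2 [245. 205.] 0.55 [0.548 0.022 0.03 ]
row_start [270. 199.] 0.56 [ 0.571 -0.063  0.03 ]
vial_a [266. 173.] 0.59 [ 0.663 -0.047  0.03 ]
vial_a [246. 176.] 0.54 [0.65  0.023 0.03 ]
vial_a [272. 200.] 0.54 [ 0.569 -0.07   0.03 ]
vial_c [266. 173.] 0.59 [ 0.663 -0.047  0.03 ]
vial_c [246. 176.] 0.54 [0.65  0.023 0.03 ]
vial_c [272. 200.] 0.54 [ 0.569 -0.07   0.03 ]
syringe_5 [261. 235.] 0.63 [ 0.447 -0.036  0.03 ]
forceps_a [289. 167.] 0.63 [ 0.69  -0.125  0.03 ]
forceps_a [152. 163.] 0.31 [0.684 0.356 0.03 ]
amber_bottle [270. 204.] 0.7 [ 0.554 -0.064  0.03 ]
amber_bottle [155. 163.] 0.66 [0.687 0.345 0.03 ]
carton_suture [353. 169.] 0.72 [ 0.69  -0.353  0.03 ]
carton_suture [266. 202.] 0.58 [ 0.562 -0.051  0.03 ]
0.59 ((270.11199951171875, 201.6160125732422), (16.457462310791016, 72.62749481201172), 79.69515228271484)
[[ 0.562  0.065  0.035]
 [ 0.617 -0.181  0.035]
 [ 0.56  -0.191  0.035]
 [ 0.506  0.052  0.035]]
0.65 [1.79992147e+02 2.32131561e-03 1.59788415e+02] [[ 0.03655248  0.97399472 -0.22360279  0.2745059 ]
 [-0.99933021  0.03601713 -0.00647358 -0.00502189]
 [ 0.0017483   0.22368965  0.97465886  1.45694051]
 [ 0.          0.          0.          1.        ]]
```

Run:
```python
import cv2,numpy as np
a=cv2.imread('pics/top.png')[140:265,190:350]; cv2.imwrite('pics/topc.png',cv2.resize(a,None,fx=5,fy=4.8,interpolation=cv2.INTER_CUBIC)[:600])
```

```text
(no output)
```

View pics/topc.png

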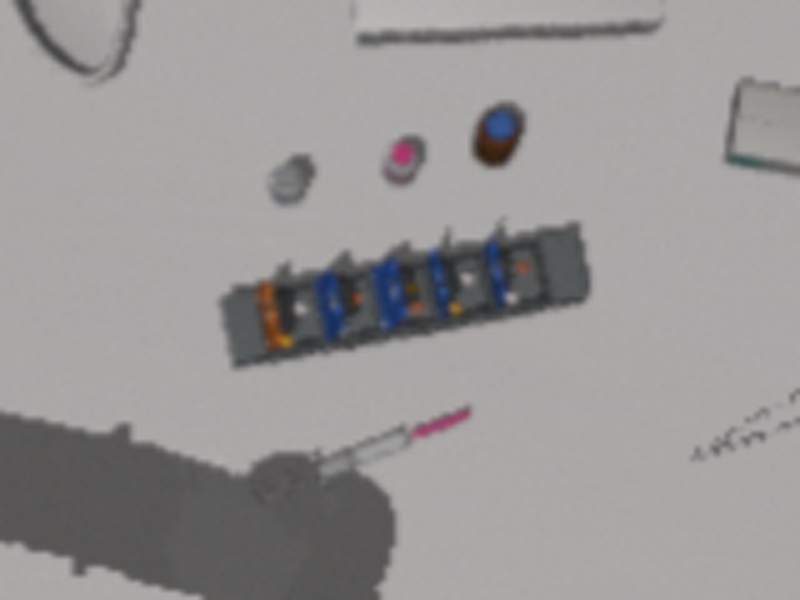

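View pics/scene.png

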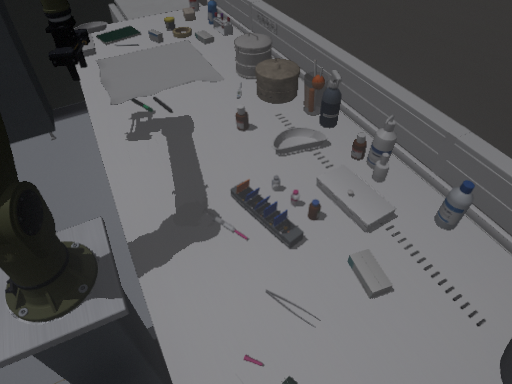

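The top view shows the organiser at columns 234–308, rows 187–216. The orange lid is at the left (+y) end, near (244,205). The vials are behind it and the syringe is in front. I'll move the wrist camera above it for a close look.

```bash
cat >> h.py <<'E'
from scipy.spatial.transform import Rotation as R
def wcam():
    c=manip.calibration('wrist'); T=np.eye(4); T[:3,:3]=R.from_euler('xyz',manip.get_tool_rot(),degrees=True).as_matrix(); T[:3,3]=manip.get_ee_pos()
    W=T@np.array(c['tool_from_camera']); K=np.array(c['camera_matrix'])
    return K,c['k1'],W
_c=cam
def cam(name):
    global WC
    if name!='wrist': return _c(name)
    return WC
E
python3 - <<'E'
import h
from h import *
print(np.round(manip.calibration('wrist')['tool_from_camera'],3), manip.calibration('wrist')['camera_matrix'])
tc=np.array(manip.calibration('wrist')['tool_from_camera'])
best=None
for yaw in (102.6,-77.4):
    Rm=R.from_euler('xyz',[180,0,yaw],degrees=True).as_matrix()
    z=.26
    # aim view axis at centre
    o=Rm@tc[:3,3]; d=Rm@(-tc[:3,2]); t=(z+o[2]-.035)/-d[2]
    p=np.array([.561,-.063,z]); p[:2]-=(o+d*t)[:2]
    q=manip.inverse_kinematics(p,[180,0,yaw]); print(yaw,p,q)
    if q is not None and (best is None or abs(q[6])<abs(best[2][6])): best=(yaw,p,q)
manip.reach(best[1],[180,0,best[0]])
h.WC=wcam(); im=manip.snapshot('wrist'); save('w1',im); np.savez('w1.npz',K=h.WC[0],k=h.WC[1],W=h.WC[2])
for n in ['organiser','lid_1']:
    for r in manip.spot_in('wrist',n)[:6]: print(n,np.round(r['location']),round(r['conf'],2),np.round(ray('wrist',r['location'],.035),3))
print(best[0],manip.get_time_s(),manip.get_ee_pos(),manip.get_force())
save('w1b',cv2.resize(im,(800,600)))
E
```

```text
[[ 0.001  0.962  0.272  0.074]
 [ 1.    -0.001  0.     0.   ]
 [ 0.     0.272 -0.962 -0.199]
 [ 0.     0.     0.     1.   ]] [[311.93585426   0.         254.38005434]
 [  0.         311.93585426 190.72277288]
 [  0.           0.           1.        ]]
102.6 [ 0.5509079  -0.01861863  0.26      ] [-34.9165198    4.76344532  36.65915459  91.68705655  -2.85509865
  84.49536119  14.52183777]
-77.4 [ 0.5710921  -0.10738137  0.26      ] [ -43.1810496    13.06700765   60.91947227   88.15836596  -11.43177469
   85.4960989  -149.39471757]
organiser [256. 178.] 0.33 [ 0.56  -0.042  0.035]
lid_1 [256. 215.] 0.93 [ 0.572 -0.097  0.035]
lid_1 [256. 188.] 0.9 [ 0.563 -0.056  0.035]
lid_1 [255. 237.] 0.63 [ 0.578 -0.131  0.035]
lid_1 [256. 124.] 0.58 [0.543 0.029 0.035]
102.6 3.325 [ 0.55095767 -0.01773997  0.25984305] [ 0.67583602 -0.32206293  0.06868115]
```

View pics/w1b.png

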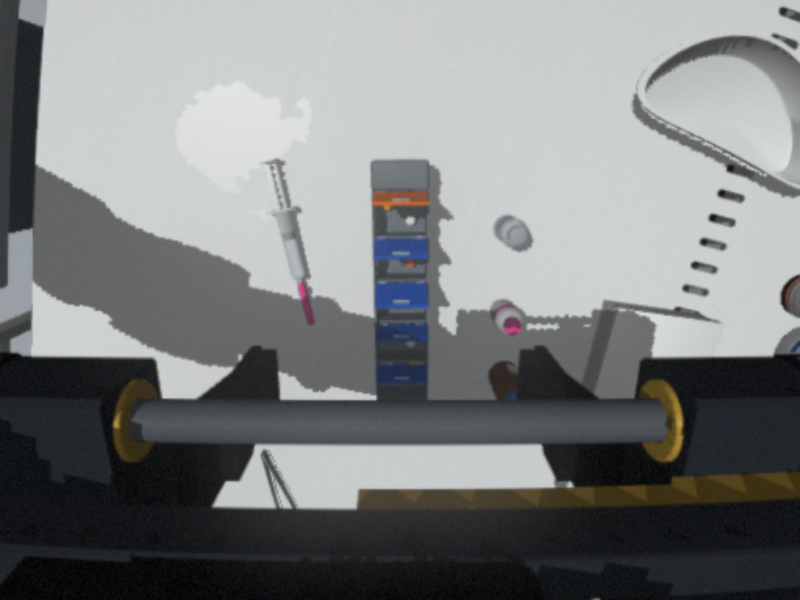

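The organiser is aligned with the picture. The orange ledge is at the top, cols 372–429 and rows 160–188 of the 800 px view. The lids are roughly upright and leaning different ways. I'll refine the pose from its edges.

Run:
```python
import h
from h import *
d=np.load('w1.npz'); h.WC=(d['K'],float(d['k']),d['W'])
g=cv2.cvtColor(cv2.imread('pics/w1.png'),cv2.COLOR_BGR2GRAY).astype(float)
def edge(prof,a,sign):
    dd=np.diff(prof)*sign; i=dd.argmax(); w=np.clip(dd[max(i-1,0):i+2],0,None); return a+(np.arange(max(i-1,0),max(i-1,0)+len(w))*w).sum()/w.sum()+.5
L=[];Rr=[];T=[]
for v in range(106,118,2): L.append(ray('wrist',[edge(g[v,230:246],230,-1),v],.035)); Rr.append(ray('wrist',[edge(g[v,266:282],266,1),v],.035))
for v in range(150,200,6): L.append(ray('wrist',[edge(g[v,230:246],230,-1),v],.035))
for u in range(244,270,4): T.append(ray('wrist',[u,edge(g[94:110,u],94,-1)],.035)); 
L,Rr,T=map(np.array,(L,Rr,T))
for n,A in zip('LRT',(L,Rr,T)):
    print(n,np.round(A[:,:2],4).tolist()); p=np.polyfit(A[:,1],A[:,0],1) if n!='T' else np.polyfit(A[:,0],A[:,1],1); print(np.degrees(np.arctan(p[0])))
a=np.radians(12.6); ux=np.array([np.cos(a),np.sin(a)]); uy=np.array([-np.sin(a),np.cos(a)])
print('x',(L[:,:2]@ux).round(4),(Rr[:,:2]@ux).round(4),'y',(T[:,:2]@uy).round(4))
cx=((L[:6,:2]@ux).mean()+(Rr[:,:2]@ux).mean())/2; ty=(T[:,:2]@uy).mean()
rs=cx*ux+(ty-.013)*uy; c=cx*ux+(ty-.126)*uy; re=rs-.226*uy; print('rs',rs,'c',c,'re',re)
z=.035
P=lambda x,y,z:np.r_[c+x*ux+y*uy,z]
box=[P(x,y,.035) for x,y in((-.025,-.126),(.025,-.126),(.025,.126),(-.025,.126))]
for n,f,(r0,r1,c0,c1),s in(('wrist','w1',(90,270,180,330),4),('top','top',(170,235,220,325),7)):
    im=cv2.imread(f'pics/{f}.png'); k=cv2.resize(im[r0:r1,c0:c1],None,fx=s,fy=s,interpolation=cv2.INTER_CUBIC)
    q=(proj(n,np.array(box))-[c0,r0]+.5)*s; cv2.polylines(k,[q.astype(np.int32)],True,(0,255,0),1)
    k=k[:600]; cv2.imwrite(f'pics/{f}_o.png',k)
a1=cv2.imread('pics/w1_o.png');a2=cv2.imread('pics/top_o.png'); a2=cv2.resize(a2,(600,int(a2.shape[0]*600/a2.shape[1])))
a1=a1[:, 150:400]; o=np.zeros((600,800,3),np.uint8); o[:a1.shape[0],:a1.shape[1]]=a1; a2=cv2.resize(a2,(545,int(a2.shape[0]*545/600))); o[:a2.shape[0],255:]=a2; cv2.imwrite('pics/o.png',o)
```

```text
L [[0.5126, 0.0467], [0.513, 0.0442], [0.5137, 0.0417], [0.5143, 0.0392], [0.5149, 0.0367], [0.5154, 0.0341], [0.5269, -0.0098], [0.5287, -0.0179], [0.5305, -0.026], [0.5325, -0.0342], [0.5344, -0.0425], [0.5362, -0.0509], [0.5382, -0.0593], [0.5401, -0.0679], [0.5427, -0.0764]]
-13.73047534246944
R [[0.5654, 0.0588], [0.5691, 0.057], [0.57, 0.0545], [0.5708, 0.0521], [0.5714, 0.0495], [0.5643, 0.0452]]
3.3753590157807425
T [[0.5209, 0.0542], [0.5261, 0.055], [0.5311, 0.0567], [0.5362, 0.058], [0.5413, 0.0592], [0.5465, 0.0603], [0.5516, 0.0614]]
13.686116437540276
x [0.5104 0.5103 0.5105 0.5105 0.5105 0.5104 0.5121 0.512  0.5121 0.5122
 0.5123 0.5122 0.5123 0.5123 0.513 ] [0.5646 0.5678 0.5682 0.5684 0.5684 0.5606] y [-0.0608 -0.0611 -0.0606 -0.0604 -0.0603 -0.0603 -0.0604]
rs [0.54147168 0.04566339] c [ 0.56612187 -0.06461521] re [ 0.59077205 -0.1748938 ]
```

View pics/o.png

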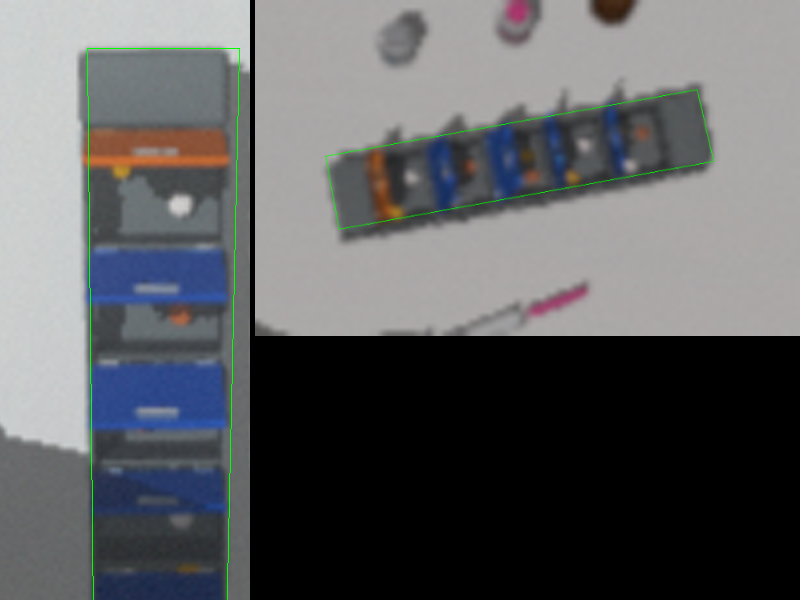

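The green fit's right edge followed the shadow. The left and far edges both give yaw 13.7°, so I'll use those. Next: close the gripper, hover at the orange end and check from near.

```bash
cat >> h.py <<'E'
a=np.radians(13.7); ux=np.array([np.cos(a),np.sin(a)]); uy=np.array([-np.sin(a),np.cos(a)])
L0=np.array([[0.5126,0.0467],[0.513,0.0442],[0.5137,0.0417],[0.5143,0.0392],[0.5149,0.0367],[0.5154,0.0341],[0.5269,-0.0098],[0.5287,-0.0179],[0.5305,-0.026],[0.5325,-0.0342],[0.5344,-0.0425],[0.5362,-0.0509],[0.5382,-0.0593]])
T0=np.array([[0.5209,0.0542],[0.5261,0.055],[0.5311,0.0567],[0.5362,0.058],[0.5413,0.0592],[0.5465,0.0603],[0.5516,0.0614]])
cx=(L0@ux).mean()+.0245; ty=(T0@uy).mean()-.0005
def pt(s,z): return np.r_[cx*ux+(ty-.013-s)*uy,z]   # s: metres from row_start towards row_end
O=[180,0,103.7]
E
python3 - <<'E'
import h
from h import *
d=np.load('w1.npz'); h.WC=(d['K'],float(d['k']),d['W'])
def box(): return np.array([cx*ux+(ty-s)*uy+x*ux for x,s in((-.025,.252),(.025,.252),(.025,0),(-.025,0))])
B=np.c_[box(),np.full(4,.035)]
print((L0@ux).round(4),(T0@uy).round(4),pt(0,0),pt(.226,0))
print('wrist px x800',proj('wrist',B)*800/512,'top',proj('top',B))
for p in (pt(-.03,.08),pt(-.03,.035),pt(.24,.035)): print(manip.inverse_kinematics(p,O))
manip.set_gripper(0.0,5)
manip.reach(pt(-.06,.09),O)
print(manip.get_width(),manip.get_ee_pos(),pt(-.06,.09),manip.get_force(),manip.get_time_s())
h.WC=wcam();im=manip.snapshot('wrist'); save('w2',cv2.resize(im,(800,600))); s=manip.snapshot('scene')
save('s2',cv2.resize(s[150:270,200:340],None,fx=5,fy=5,interpolation=cv2.INTER_CUBIC))
E
```

```text
[0.5091 0.5089 0.509  0.509  0.5089 0.5088 0.5096 0.5094 0.5092 0.5093
 0.5091 0.5089 0.5088] [-0.0707 -0.0712 -0.0707 -0.0706 -0.0707 -0.0708 -0.071 ] [0.53836522 0.04445061 0.        ] [ 0.59189065 -0.17511949  0.        ]
wrist px x800 [[377.13365373 426.70214591]
 [428.07110587 425.98161558]
 [428.41135095 158.97733181]
 [368.9586129  159.94669059]] top [[308.01954252 200.30118047]
 [304.69791193 186.45299167]
 [233.3434088  200.7736952 ]
 [236.16148873 214.85230727]]
[-39.92536241   9.72794819  32.10621045 107.80204878  -5.73209218
  64.04859357   8.0236384 ]
[-39.38847372  12.99074115  32.03370051 110.22634632  -7.99965968
  58.95604353   9.82625734]
[-17.84056711  26.13416465  41.72822077  97.92821025 -19.15895416
  63.29356172  43.41744942]
0.0003612306081461786 [0.5257115  0.10174625 0.09136156] [0.52415494 0.10274356 0.09      ] [ 0.00964634 -0.60545075  1.18991865] 5.7
```

View pics/w2.png

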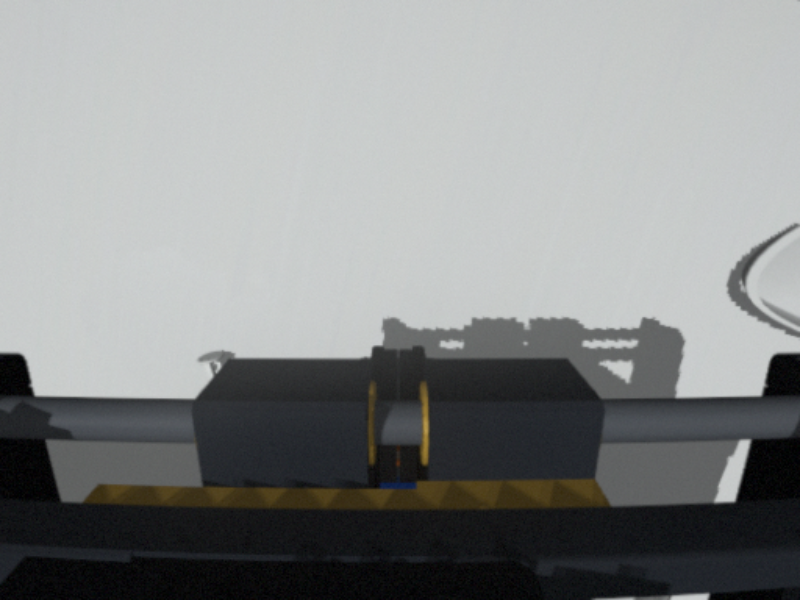

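View pics/s2.png

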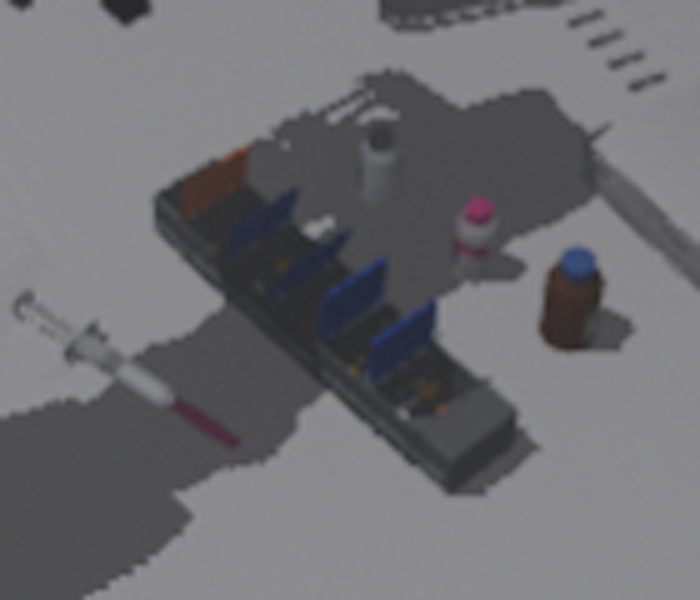

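The lids stand near upright. Lid 3 leans forward and none leans back over the ledge. I'll touch down gently on the orange ledge to get the true height.

Run:
```python
from h import *
manip.move_straight(pt(-.004,.075),O,.15)
manip.move_straight(pt(-.004,.040),O,.06); manip.sleep(.3)
f0=np.array(manip.get_force()); print(f0,manip.get_ee_pos(),pt(-.004,.04),manip.get_time_s())
z=.040
while z>.032:
    z-=.0005; manip.move_straight(pt(-.004,z),O,.02); manip.sleep(.1)
    f=np.array(manip.get_force())-f0; print(round(z,4),np.round(manip.get_ee_pos()[2],5),f.round(2))
    if abs(f[2])>1.2: break
print(manip.get_time_s(),manip.get_ee_pos())
```

```text
[ 0.27074085 -0.40712877 -0.49644618] [0.53766074 0.0484157  0.04032898] [0.53741787 0.04833681 0.04      ] 7.3667
0.0395 0.0395 [-0.6   0.85  1.13]
0.039 0.03898 [-0.53  0.18 -0.18]
0.0385 0.03851 [-0.83  0.83  0.99]
0.038 0.038 [ 0.23 -0.32  0.89]
0.0375 0.0375 [-0.21  0.27  0.79]
0.037 0.03699 [-0.24  0.07  0.13]
0.0365 0.03651 [-0.22  1.04  0.04]
0.036 0.036 [-1.5   0.15  0.69]
0.0355 0.03548 [ 0.32 -0.38  0.72]
0.035 0.035 [ 0.96 -0.46 -0.46]
0.0345 0.03449 [-0.27 -0.44  0.06]
0.034 0.03399 [-0.64  0.45  0.15]
0.0335 0.0335 [-0.36  1.06  0.64]
0.033 0.03298 [ 0.11  0.05 -0.94]
0.0325 0.03248 [0.03 0.57 0.68]
0.032 0.03198 [-0.49  0.3  -0.53]
12.9667 [0.53738458 0.04836341 0.03197936]
```

There's no contact at a TCP height of 32 mm, which I didn't expect. I'll look before going on.

Run:
```python
import h
from h import *
s=manip.snapshot('scene'); h.WC=wcam(); w=manip.snapshot('wrist'); t=manip.snapshot('top')
A=cv2.resize(s[160:250,215:315],(500,450),interpolation=cv2.INTER_CUBIC); B=cv2.resize(w[200:340,205:305],(300,420),interpolation=cv2.INTER_CUBIC)
print(proj('scene',[pt(-.004,.032),pt(0,.035)]))
o=np.zeros((450,800,3),np.uint8); o[:,:500]=A; o[:420,500:]=B; o=np.clip(o.astype(float)*1.6,0,255).astype(np.uint8)
save('s3',o); print(manip.get_force(),manip.get_ee_pos(),manip.get_time_s(),manip.get_width())
```

```text
[[238.43599742 186.58888045]
 [239.24115946 186.58966575]]
[-0.2752798   0.05728978  0.38541426] [0.53743313 0.048358   0.03201778] 13.1167 0.0006794719269764452
```

View pics/s3.png

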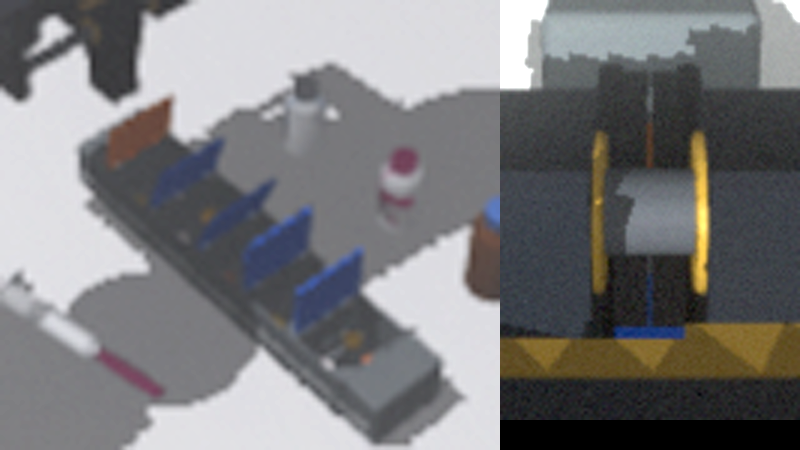

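Run:
```python
import h
from h import *
h.WC=wcam()
W=np.eye(4);W[:3,:3]=R.from_euler('xyz',manip.get_tool_rot(),degrees=True).as_matrix();W[:3,3]=manip.get_ee_pos()
for x in (0,.0095,.011):
  for z in (0,-.005,-.01,-.02): 
    p=(W@[x,0,z,1])[:3]; print(x,z,proj('wrist',[p])[0].round(1),proj('scene',[p])[0].round(1))
for s in (-.013,0,.013): print(s,proj('wrist',[pt(s,.035)])[0].round(1))
print(proj('wrist',[pt(-.013,.035)+np.r_[.025*k*ux,0] for k in(-1,1)]).round(1))
for n in ('scene','top'):
    im=cv2.cvtColor(manip.snapshot(n),cv2.COLOR_RGB2BGR); np.save(n+'.npy',im)
    for i in range(0,10):
        p=(W@[0,0,-.02*i,1])[:3]; u=proj(n,[p])[0]; cv2.circle(im,tuple(int(v) for v in u.round()),1,(0,0,255) if i else (0,255,0),-1)
    c=proj(n,[pt(.03,.05)])[0].astype(int); k=im[max(c[1]-65,0):c[1]+35,c[0]-50:c[0]+50]; cv2.imwrite(f'pics/d_{n}.png',cv2.resize(k,(400,400*k.shape[0]//k.shape[1])))
cv2.imwrite('pics/d.png',np.hstack([cv2.imread('pics/d_scene.png'),cv2.imread('pics/d_top.png')]))
```

```text
0 0 [254.  216.6] [238.4 186.6]
0 -0.005 [254.  219.2] [238.3 185.4]
0 -0.01 [254. 222.] [238.3 184.2]
0 -0.02 [254.  227.9] [238.1 181.7]
0.0095 0 [254.1 203.3] [236.4 184.9]
0.0095 -0.005 [254.  205.6] [236.3 183.7]
0.0095 -0.01 [254.  208.1] [236.2 182.4]
0.0095 -0.02 [254.  213.5] [236. 180.]
0.011 0 [254.1 201.1] [236.1 184.6]
0.011 -0.005 [254.  203.5] [236.  183.4]
0.011 -0.01 [254.  205.9] [235.9 182.2]
0.011 -0.02 [254.  211.1] [235.7 179.7]
-0.013 [254.  205.4]
0 [254.  223.7]
0.013 [254.  241.4]
[[216.3 205.4]
 [291.7 205.4]]
```

View pics/d.png

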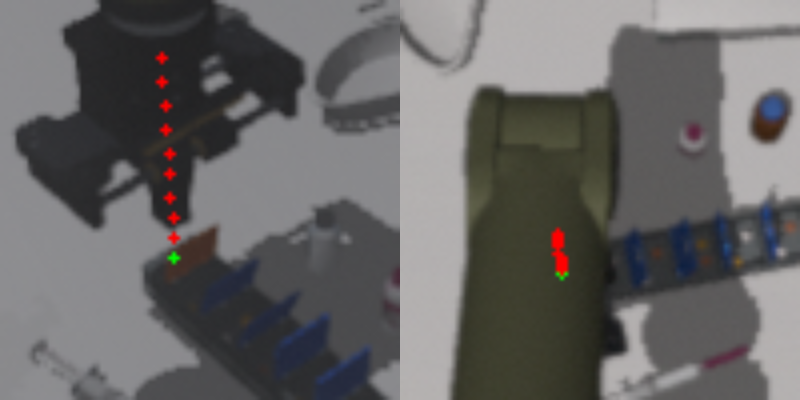

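In both pictures the real fingertips sit about 33 mm above the reported TCP: they reach only marker −0.035 on the tool axis. That explains why there was no contact. The TCP number isn't the tip height, so I'll keep descending by feel.

```bash
cat >> h.py <<'E'
def F(n=6):
    r=[]
    for _ in range(n): r.append(manip.get_force()); manip.sleep(.01)
    return np.mean(r,0)
E
python3 - <<'E'
from h import *
S=-.004
manip.move_straight(pt(S,.012),O,.05); manip.sleep(.2); f0=F(10); print(f0.round(2),manip.get_time_s())
z=.012
while z>-.004:
    z-=.0006; manip.move_straight(pt(S,z),O,.02); f=F()-f0
    print(round(z,4),np.round(manip.get_ee_pos()[2],5),f.round(2))
    if f[2]>1.5: break
print(manip.get_time_s(),manip.get_ee_pos())
s=manip.snapshot('scene'); c=(238,187); save('s4',cv2.resize(s[120:240,190:320],(650,600),interpolation=cv2.INTER_CUBIC))
E
```

```text
[-0.08  0.22 -0.18] 14.05
0.0114 0.01142 [-0.27 -0.46  0.34]
0.0108 0.01078 [ 0.09  0.29 -0.07]
0.0102 0.01016 [ 0.3  -0.23  0.23]
0.0096 0.00958 [ 0.22  0.21 -0.07]
0.009 0.00899 [ 0.15 -0.58  0.07]
0.0084 0.00837 [ 0.43 -0.11  0.15]
0.0078 0.00776 [ 0.1  -0.14  0.3 ]
0.0072 0.00717 [-0.15 -0.11  0.03]
0.0066 0.00654 [-0.38 -0.23  0.12]
0.006 0.00597 [ 0.45 -0.07  0.34]
0.0054 0.00538 [-0.07 -0.38  0.36]
0.0048 0.00477 [-0.16 -0.3   0.12]
0.0042 0.00418 [ 0.06 -0.38  0.45]
0.0036 0.00359 [-0.12 -0.18  0.06]
0.003 0.00298 [ 0.21 -0.23  0.25]
0.0024 0.00238 [ 0.14 -0.08  0.21]
0.0018 0.00179 [-0.16  0.13  0.39]
0.0012 0.00116 [-0.35 -0.28  0.13]
0.0006 0.00058 [ 0.11 -0.26 -0.06]
0.0 -2e-05 [ 0.31 -0.54 -0.04]
-0.0006 -0.00064 [ 0.12 -0.02  0.26]
-0.0012 -0.00124 [ 0.08 -0.42  0.11]
-0.0018 -0.00185 [ 0.26 -0.35  0.24]
-0.0024 -0.00241 [ 0.06 -0.13  0.14]
-0.003 -0.00281 [-0.02 -0.5   1.96]
21.55 [ 0.53758915  0.04835547 -0.00280941]
```

View pics/s4.png

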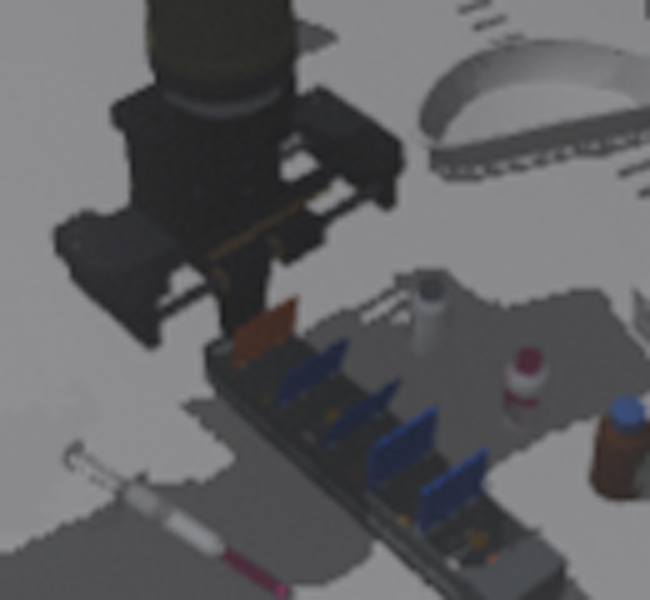

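The fingertips touch the orange ledge at a reading of z = −2.8 mm with about 2 N. Now the light sweep, with height feedback.

Run:
```python
from h import *
f0=np.array([-.08,.22,-.04]); z=-.0026; s=-.004
while s<.22:
    s=min(s+.016,.222); manip.move_straight(pt(s,z),O,.05); f=F(5)-f0
    print(round(s,3),round(z,5),np.round(manip.get_ee_pos()[2],5),f.round(2))
    if np.linalg.norm(f)>12: print('STOP'); break
    if f[2]>2.2: z+=.0003
    elif f[2]<.6: z=max(z-.0003,-.0038)
print(manip.get_time_s())
t=manip.snapshot('scene'); save('s5',cv2.resize(t[120:250,190:330],(646,600),interpolation=cv2.INTER_CUBIC))
```

```text
0.012 -0.0026 -0.00275 [ 0.25 -0.62  0.3 ]
0.028 -0.0029 -0.00285 [ 0.33 -1.    1.9 ]
0.044 -0.0029 -0.00281 [0.17 0.61 1.9 ]
0.06 -0.0029 -0.00283 [ 0.76 -2.11  2.42]
0.076 -0.0026 -0.00283 [ 0.37 -0.68  0.86]
0.092 -0.0026 -0.00262 [ 0.4  -0.4   0.24]
0.108 -0.0029 -0.00281 [-0.04 -0.98  1.35]
0.124 -0.0029 -0.00272 [0.2  0.51 2.61]
0.14 -0.0026 -0.0028 [ 0.08 -0.84  0.58]
0.156 -0.0029 -0.0028 [ 0.02 -0.99  1.94]
0.172 -0.0029 -0.00281 [0.   1.02 2.2 ]
0.188 -0.0029 -0.0028 [ 0.37 -1.52  1.97]
0.204 -0.0029 -0.00285 [ 0.69 -0.5   2.68]
0.22 -0.0026 -0.0028 [ 0.07 -1.52  0.8 ]
28.7167
```

View pics/s5.png

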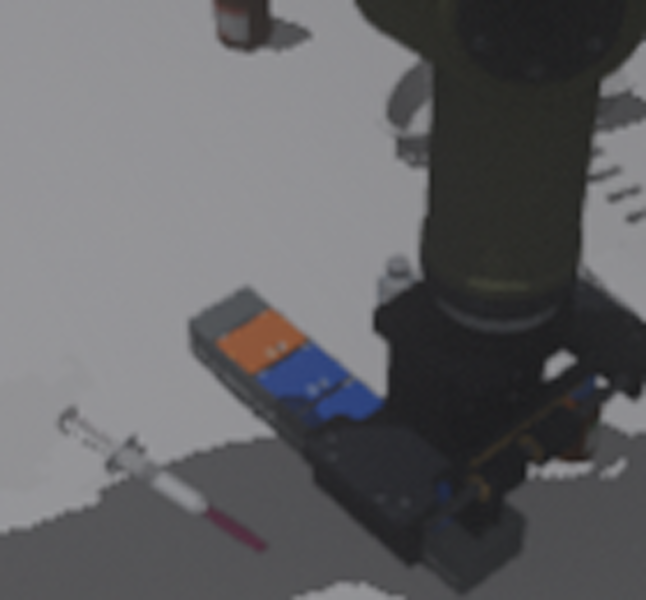

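The orange lid and the next lids lie flush. Forces stayed under 3 N. Lifting off for a look.

Run:
```python
import h
from h import *
p=np.array(manip.get_ee_pos()); 
manip.move_straight(pt(.222,.12),O,.15)
manip.reach(pt(.03,.23),O); manip.sleep(.3)
h.WC=wcam(); w=manip.snapshot('wrist'); t=manip.snapshot('scene')
B=np.array([np.r_[cx*ux+(ty-s)*uy+x*ux,.035] for x,s in((-.025,.252),(.025,.252),(.025,0),(-.025,0))])
q=proj('wrist',B); print(q,manip.get_time_s(),manip.get_ee_pos())
k=cv2.resize(w[60:270,180:330],(428,600),interpolation=cv2.INTER_CUBIC)
cv2.polylines(k,[((q-[180,60]+.5)*600/210).astype(np.int32)],True,(0,255,0),1)
a=cv2.resize(t[160:250,200:320],(372,279),interpolation=cv2.INTER_CUBIC); o=np.zeros((600,800,3),np.uint8); o[:,:428]=k; o[:279,428:]=a
save('w6',o)
```

```text
[[237.87450926 302.38109073]
 [271.80685931 302.36474727]
 [274.74245137 128.04454825]
 [234.54602752 128.09620095]] 31.025 [0.54547416 0.01462394 0.22966792]
```

View pics/w6.png

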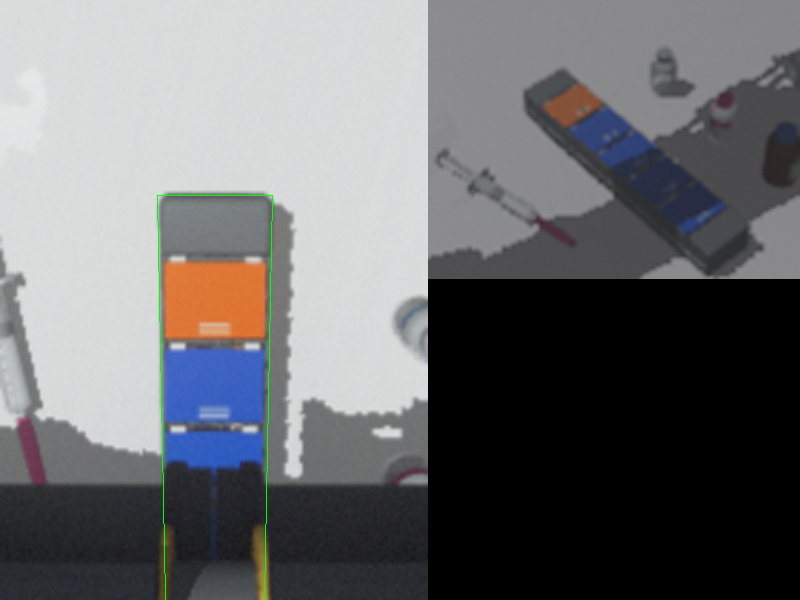

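All five lids are flush and the organiser is in its original outline, with the vials and syringe undisturbed. The hand is clear, so I'm handing in.

```bash
python3 -c "
from bench import manip
print(manip.get_time_s()); print(manip.finish_job())"
```

```text
31.025
the job is handed in; nothing more can be done
None
```

All five lids are shut, and I handed the job in at 31.0 s of the 42 s allowed. I ran closed fingertips along the row from the orange ledge to the other end, then lifted the hand well clear.

- **Force:** readings taken about every 16 mm along the sweep stayed under about 3.5 N.
- **Lids:** the last scene picture shows all five lids lying flush. The close wrist picture shows lids 1, 2 and part of 3. The hand hid the far end there, so lids 4 and 5 were checked only in the coarser scene view.
- **Surroundings:** the orange end of the organiser still sits on the outline I measured before the sweep. The syringe and the three vials show no visible change. I did not check the forceps, amber bottle and carton again.
- **Order:** the sweep ran in the order asked, but I did not watch each lid close in turn.

**TCP mismatch:** the real fingertips sit about 37 mm behind the stated TCP. They touched the 35 mm high ledge only when the reading was −2.8 mm. I spotted this when the first descent met nothing, confirmed it in the pictures, and set the sweep height by touch instead.

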